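Clear the flap and pop the touch latch

ROBOT

A 6-joint arm with a two-finger parallel gripper is mounted at the origin on the work surface. World frame = base frame: x ahead of the robot, y to its left, z up, the work surface at z = 0. Lengths are in m, angles in rad, forces in N, time in s.
With the tool pointing down it reaches from about 0.325 to 1 m from the base axis. Payload 5.1 kg.
Tool frame: the origin (TCP) lies on the centre line of the jaws, within the pads' length; the fingertips stand 11 mm ahead of it and the grasp point (between the pads) lies 8 mm behind it; z points along the fingers, y is the direction in which the jaws open and shut (so a half turn about z gives the same grasp; the last joint's range is limited). The gripper opens to 85 mm and grips with 20 to 120 N. Pads are 22 mm wide; open, the fingers measure 114 mm over their backs; the gripper's body (76 mm by 85 mm) begins 54 mm behind the grasp point. The pads swing forward as they close: fully open they stand 13 mm farther back than shut.
Start: joints at [1.199, 0.124, 1.65, -0, 1.367, -0.083], TCP at [0.185, 0.623, 0.215] pointing down, gripper open.
Joint ranges: [-2.61, 2.61], [-1.02, 2.33], [0.03, 2.71], [-1.35, 4.49], [0.32, 2.68], [-2.91, 2.91]. Speed limits (rad/s): [2.57, 2.57, 3.14, 3.14, 3.14, 3.14].

INTERFACE

Orientations are given as a unit quaternion [w, x, y, z].
In Python, from plant import telemetry, viewer, bot gives the robot as it stands.
- The arm moves only by the shell command python3 -m inch 'ROWS'. ROWS is JSON, a list of rows, each an object with "offset": the shift along the world's x, y, z in mm, a list of three; "rot": the turn, a rotation vector about the world's x, y, z in degrees, a list of three; "gripper": the closure, from -1 (fully open) to 1 (shut). In form: [{"offset": [dx, dy, dz], "rot": [wx, wy, wz], "gripper": gripper}, ...]. A call has 1 to 8 rows; each row is the pose to reach, as a shift and turn from the pose measured when the call began; what a row does not reach only later rows make up. A row lasts 1/10 s, in which the tool goes at most 50 mm and 8.59 degrees, less where a joint would pass 70% of its speed; a pose out of reach is approached as far as the arm can. A call with a gripper value outside its range is refused whole. The fingers move at their own pace and stop on an object; the grip force is fixed at half the most. Time passes only in rows, so rows that repeat a pose let the fingers close. It gives the time, the measured TCP pose, the force and the opening at its end, in the units of the state.
- telemetry.get_state(): the state, without advancing time (a new reading comes with each control period).
- viewer.capture(name): name is "scene" or "top"; returns the picture (480x640x3 uint8, red, green, blue); there is no depth.
- viewer.camera_params(name): a dict with "vertical_fov" (degrees; the focal length in pixels is half the picture's height over the tangent of half this angle, whatever the lens; pixels are square), "cx", "cy" (the principal point, pixels), "D" ([k1, k2, p1, p2, k3] as OpenCV has them; the pictures are not rectified), "R" (3x3) and "t" (3): a world point X has camera coordinates R X + t. Camera axes: x right, y down, z forward; pixel columns grow to the right and rows downward; lengths in m; the calibration is good to about 2 mm. A picture is of the moment at which its call begins. camera_params takes no time and is no camera call.
- bot.finish_job(): hands the job in, once; it reports no verdict.
The state is a dict: "time": time; "joint_positions": joint angles; "qd": joint speeds; "joint_efforts": joint torques, N m; "eef_pos": TCP position; "ee_rot": TCP orientation; "force": force on the tool from outside, world axes, zero at the start; "ft_torque": the same for the moment, N m; "gripper_width": opening from 0.0 (shut) to 1.0 (fully open).
Only numpy, scipy, OpenCV 4.12 (cv2) and the standard library are available. Lean on these libraries where they do the work, as an engineer would, in place of code of your own. Each camera call takes 0.05 s, during which the arm holds its last target. There are 200 camera calls.

TASK

A round hand grip has been left standing on the spring flap of one of the two low white cabinets. With the fingertips, push the grip sideways off that flap onto the plain deck of the same cabinet, keeping it standing and never lifting it; then press the flap down at its free edge so that its touch latch lets go and it springs ajar, and leave it so. Keep the other cabinet shut and leave everything else where it stands.

Things in the scene. Friction and masses are not known exactly. Their poses are not given: they have to be found in the camera images.
- cabinet_a: The cabinet to open (hand grip on its flap): white plastic, 160 (x) x 260 (y) x 100 mm high, fixed. Origin: centre of its underside; x away from the robot (to the flap's hinge), y towards its deck, z up. Flat top at z = 100 mm: plain deck from y = -3 to +130 mm, grey spring flap from x = -60 to 60, y = -115 to -5 mm, its top at z = 102 mm when shut; flat rim around the flap.
- cabinet_b: The other cabinet, to stay shut: same make, sizes and axes as cabinet_a, but with the pinch knob parked on its deck and nothing on its flap.
- deck_a (a point): Middle of cabinet_a's deck, on its top face: centre of a thin dark parking disc of 84 mm diameter (x = 0, y = 65, z = 100 mm in the cabinet's frame).
- grip: Loose round hand grip, about 0.15 kg, upright on cabinet_a's flap: black foot 64 mm across and 20 mm thick (its widest part), neck 28 mm across, white dome 56 mm across; 70 mm high. Origin: centre of its underside, z up. Pushed low at the foot it slides, pushed high it may tip. It comes off the flap down a 2 mm step.
- flap_a_edge (a point): Middle of the free edge of cabinet_a's flap, on its top face (the edge nearest the robot). The hinge runs along the opposite edge, 120 mm away, parallel to the cabinet's y.
- flap_a (a joint): Angle of cabinet_a's flap, rad: 0 shut, positive as the free edge rises, 0.36 when sprung ajar (edge 42 mm up). Touch latch: pressed near the free edge with about 6 to 8 N it sinks, and lets go when the edge is about 4 to 5 mm down (stop at 7 mm, -0.058). When the finger goes up the spring lifts it ajar within 0.5 s and holds it. The catch does not engage again.
- flap_b (a joint): The same for cabinet_b's flap; it must stay shut.
- pinch_knob: Small loose attachment on cabinet_b's deck: black foot 52 mm across, white bar grip 36 x 12 mm on top, 64 mm high. Origin: centre of its underside. Leave alone.
- mug: White mug, 80 mm across, 90 mm high, loose, beyond the cabinets. Origin under its centre. Leave alone.
- spray_bottle: Clear bottle with a white cap, 60 mm across, 130 mm high, loose, to the right of the cabinets. Origin under its centre. Leave alone.
There are look-alikes about, which are no part of the job. What is shaped like the grip but green is not meant.

How it is judged:
By the outcome, as a careful person would: the job done as asked, in the order asked, and still so for the second after the job is handed in, with the robot touching nothing.
It also fails if it takes over 45 s, if anything falls off the work surface, if the arm or the gripper's body presses on something with over 40 N, if the wrist force passes 120 N, or if a joint passes its speed limit or range.

## Working session

There is one attempt and no reset: what is moved stays moved. The work goes in short steps, Python scripts to look and compute and a shell command to move; the robot and the scene stay as the last step left them, time stands still between calls to the robot, and variables do not carry over. Pictures are saved under pics/ and viewed, about 8 in all and at most 12, crops included, and the job is handed in when it is done.

```bash
mkdir -p pics; cat > h.py <<'E'
import numpy as np, cv2
from plant import telemetry, viewer, bot
def K(n):
    p=viewer.camera_params(n); f=240/np.tan(np.radians(p["vertical_fov"])/2)
    return np.array([[f,0,p["cx"]],[0,f,p["cy"]],[0,0,1]]),np.array(p["D"],float),np.array(p["R"]),np.array(p["t"])
def plane(n,px,z):
    k,D,R,t=K(n); u=cv2.undistortPoints(np.array(px,float).reshape(-1,1,2),k,D).reshape(-1,2)
    d=np.c_[u,np.ones(len(u))]@R; c=-R.T@t
    return c+d*((z-c[2])/d[:,2])[:,None]
def proj(n,X):
    k,D,R,t=K(n); return cv2.projectPoints(np.array(X,float).reshape(-1,1,3),cv2.Rodrigues(R)[0],t,k,D)[0].reshape(-1,2)
def snap(n,f):
    im=cv2.cvtColor(viewer.capture(n),cv2.COLOR_RGB2BGR); cv2.imwrite(f"pics/{f}.png",im); return im
E
python3 -c "
from h import *
snap('scene','s0');snap('top','t0');print(telemetry.get_state())
for n in('scene','top'):
  k,D,R,t=K(n);print(n,k[0,0],D,-R.T@t,R)"
```

```text
{'time': 0.1, 'joint_positions': array([ 1.19938692e+00,  1.24461790e-01,  1.65158994e+00, -5.00334784e-06,
        1.36750851e+00, -8.25670830e-02]), 'qd': array([-5.45381758e-05, -1.55764244e-03, -3.39892933e-03, -1.52844805e-03,
        2.49685144e-03,  9.43893648e-04]), 'joint_efforts': array([ 3.53174246e-04, -4.24929643e+01, -3.66652858e+01, -1.22001616e-04,
        3.95316660e-03,  2.50060947e-05]), 'eef_pos': array([0.18493497, 0.62250197, 0.21403077]), 'ee_rot': array([-2.19010044e-04,  1.43919068e-01,  9.89588972e-01, -9.59109085e-04]), 'force': array([-0.5668698 ,  0.46604046, -0.97593294]), 'ft_torque': array([0.0205875 , 0.01814388, 0.03617073]), 'gripper_width': 1.0006639549927798}
scene 464.3307911335786 [-0.11205298  0.          0.          0.          0.        ] [ 0.99470458 -0.43249839  0.92238639] [[ 0.62649427  0.7792724   0.01547438]
 [ 0.64998219 -0.51138896 -0.56214277]
 [-0.43014891  0.3622373  -0.82689543]]
top 490.86880388988374 [-0.01031515  0.          0.          0.          0.        ] [ 0.38375467 -0.06171235  1.09856396] [[-0.0141061  -0.99952298  0.0274742 ]
 [-0.98672147  0.0094685  -0.16214528]
 [ 0.1618078  -0.02939662 -0.98638434]]
```

View pics/s0.png

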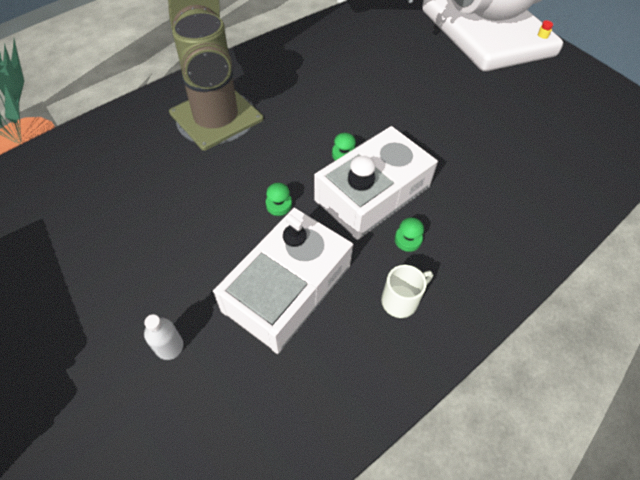

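View pics/t0.png

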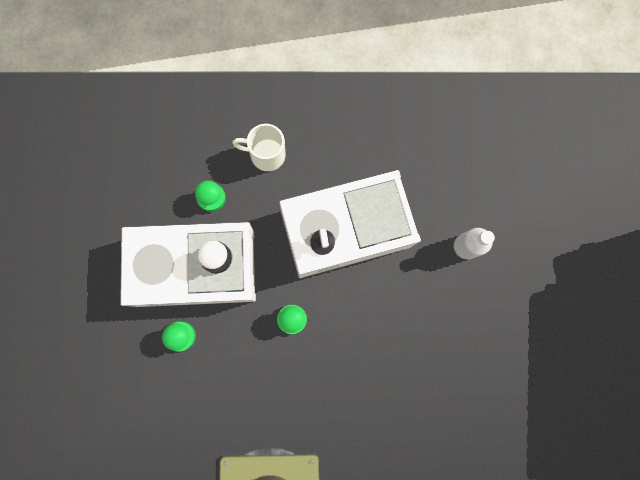

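The top view shows cabinet_a on the left, with its disc at (153,264) and flap around (215,262). The black-footed, white-domed grip stands on the flap at (213,256). The look-alikes are green, at (210,195), (178,336) and (292,319), so they don't fit. The pinch knob is on the right-hand cabinet at (322,240), which makes that one cabinet_b.

```bash
cat > m.py <<'E'
from h import *
t=cv2.imread('pics/t0.png'); s=cv2.imread('pics/s0.png')
c1=cv2.resize(t[215:315,110:265],None,fx=3.6,fy=3.6,interpolation=cv2.INTER_CUBIC)
c2=cv2.resize(s[120:240,305:445],None,fx=4,fy=4,interpolation=cv2.INTER_CUBIC)[:, :]
c1=cv2.copyMakeBorder(c1,0,0,0,0,0)
cv2.imwrite('pics/crop.png',cv2.resize(np.vstack([c1,cv2.resize(c2,(c1.shape[1],int(c2.shape[0]*c1.shape[1]/c2.shape[1])))]),None,fx=.71,fy=.71))
# disc & flap
print('deck',plane('top',[153,264],.1),plane('scene',[396.5,154.5],.1))
print('flap corners',plane('top',[[188,233],[242,231.5],[243,291.5],[188.5,294]],.102).round(4))
print('top corners',plane('top',[[122.5,228],[248,224.5],[252,299],[122,304]],.1).round(4))
for n,im,(x0,y0,x1,y1) in(('top',t,(190,235,240,290)),('scene',s,(340,150,385,195))):
    m=np.zeros(im.shape[:2],np.uint8); m[y0:y1,x0:x1]=(im[y0:y1,x0:x1].max(2)<45)
    q=np.argwhere(m)[:,::-1]; print(n,len(q),q.min(0),q.max(0))
    print('foot px', plane(n,[[q[:,0].min(),q[q[:,0].argmin(),1]],[q[:,0].max(),q[q[:,0].argmax(),1]],[q[q[:,1].argmax(),0],q[:,1].max()]],.112).round(4))
# dome triangulation
a,b=np.array([213.,255]),np.array([362.,166])
U=[]
P=[]
for n,p in(('top',a),('scene',b)):
    k,D,R,tt=K(n);U.append(cv2.undistortPoints(p.reshape(1,1,2),k,D).reshape(2,1));P.append(np.c_[R,tt])
X=cv2.triangulatePoints(P[0],P[1],*U).ravel();print('dome',X[:3]/X[3])
E
python3 m.py
```

```text
deck [[0.50016962 0.23001433 0.1       ]] [[0.50175303 0.2294991  0.1       ]]
flap corners [[0.5631 0.1606 0.102 ]
 [0.5652 0.0502 0.102 ]
 [0.4422 0.0472 0.102 ]
 [0.4386 0.1563 0.102 ]]
top corners [[0.5751 0.295  0.1   ]
 [0.5801 0.0382 0.1   ]
 [0.4271 0.0292 0.1   ]
 [0.4203 0.2887 0.1   ]]Traceback (most recent call last):
  File "m.py", line 13, in <module>
    q=np.argwhere(m)[:,::-1]; print(n,len(q),q.min(0),q.max(0))
                                             ~~~~~^^^
    return umr_minimum(a, axis, None, out, keepdims, initial, where)
ValueError: zero-size array to reduction operation minimum which has no identity
```

View pics/crop.png

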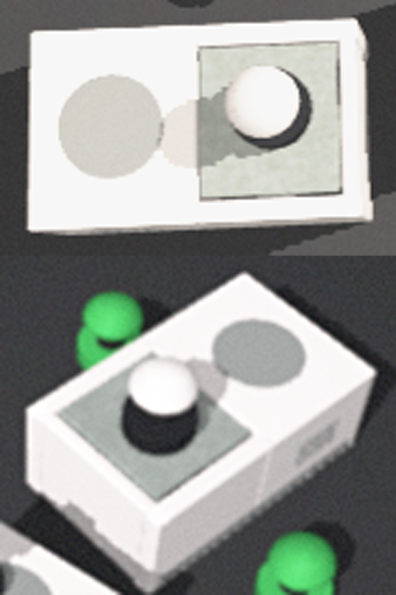

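The crop confirms the target. The grip (black foot, white dome) stands on the left cabinet's flap and the parking disc is clear. In the top picture the foot's right edge is at about x=232 and its lower edge at y=273.

```bash
cat > m2.py <<'E'
from h import *
def tri(a,b):
    U=[];P=[]
    for n,p in(('top',a),('scene',b)):
        k,D,R,tt=K(n);U.append(cv2.undistortPoints(np.array(p,float).reshape(1,1,2),k,D).reshape(2,1));P.append(np.c_[R,tt])
    X=cv2.triangulatePoints(P[0],P[1],*U).ravel();return X[:3]/X[3]
print('dome',tri([213,255],[362,167]))
print('foot right',plane('top',[231.7,258],.120),'near',plane('top',[218,272.9],.12))
print('foot mid scene',plane('scene',[361.7,180],.112))
for c in ([.503,.100],[.503,.105],[.507,.1]):
  th=np.linspace(0,6.28,60); X=np.vstack([np.c_[c[0]+.032*np.cos(th),c[1]+.032*np.sin(th),0*th+z] for z in(.102,.122)])
  for n in('top','scene'): q=proj(n,X); print(c,n,q.min(0).round(1),q.max(0).round(1))
E
python3 m2.py
```

```text
dome [0.51087797 0.10080395 0.14851046]
foot right [[0.50822773 0.06829537 0.12      ]] near [[0.47865658 0.09509701 0.12      ]]
foot mid scene [[0.51773391 0.09834023 0.112     ]]
[0.503, 0.1] top [199.4 244.8] [233.  277.5]
[0.503, 0.1] scene [344.  162.8] [372.2 189.2]
[0.503, 0.105] top [196.9 244.8] [230.5 277.6]
[0.503, 0.105] scene [345.6 161.8] [373.8 188.2]
[0.507, 0.1] top [199.5 242.8] [233.  275.6]
[0.507, 0.1] scene [345.1 163.8] [373.4 190.3]
```

```bash
python3 -m inch '[{"offset":[25,-43,21],"rot":[0,0,-8],"gripper":0.2},{"offset":[50,-86,21],"rot":[0,0,-16],"gripper":0.2},{"offset":[75,-129,21],"rot":[0,0,-24],"gripper":0.2},{"offset":[100,-172,21],"rot":[0,0,-32],"gripper":0.2},{"offset":[125,-215,21],"rot":[0,0,-40],"gripper":0.2},{"offset":[150,-258,21],"rot":[0,0,-48],"gripper":0.2},{"offset":[175,-301,21],"rot":[0,0,-56],"gripper":0.2},{"offset":[200,-344,21],"rot":[0,0,-64],"gripper":0.2}]'
```

```text
time: 0.9
eef_pos: [0.3843, 0.2781, 0.2347]
ee_rot: [-0.001, 0.648, 0.761, -0.001]
force: [0.3, -0.7, -0.3]
gripper_width: 0.399
```

```bash
python3 -m inch '[{"offset":[22,-39,0],"rot":[0,0,-2],"gripper":0.2},{"offset":[44,-78,0],"rot":[0,0,-5],"gripper":0.2},{"offset":[66,-117,0],"rot":[0,0,-5],"gripper":0.2},{"offset":[88,-156,0],"rot":[0,0,-5],"gripper":0.2},{"offset":[110,-195,0],"rot":[0,0,-5],"gripper":0.2},{"offset":[131,-233,0],"rot":[0,0,-5],"gripper":0.2},{"offset":[131,-233,-40],"rot":[0,0,-5],"gripper":0.2},{"offset":[131,-233,-70],"rot":[0,0,-5],"gripper":0.2}]'
python3 -c "
from h import *
s=telemetry.get_state();print(s['eef_pos'],s['force'])
a=snap('scene','s1');b=snap('top','t1')
f=lambda im:cv2.resize(im,None,fx=3,fy=3,interpolation=cv2.INTER_CUBIC)
cv2.imwrite('pics/c1.png',np.hstack([f(a[90:240,300:430]),f(b[190:340,150:280])]))"
```

```text
time: 1.7
eef_pos: [0.5156, 0.0436, 0.1634]
ee_rot: [-0.001, 0.682, 0.731, -0.001]
force: [-0.1, 0.7, -0.1]
gripper_width: 0.401
[0.51562491 0.04361934 0.16339526] [-0.1345026   0.73514856 -0.1018291 ]
```

View pics/c1.png

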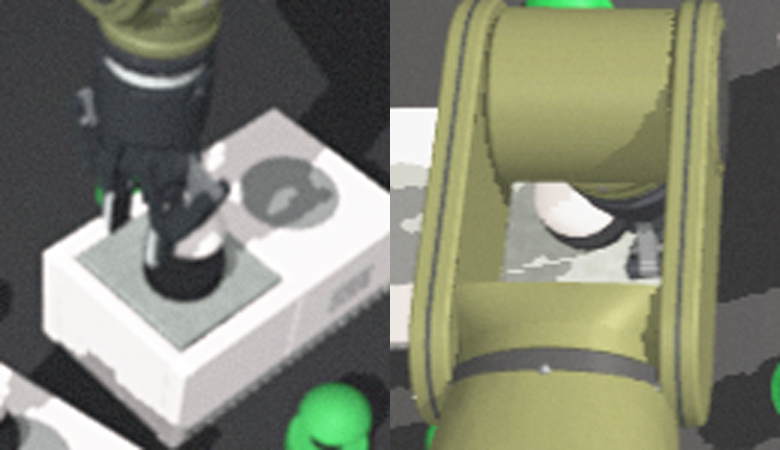

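The scene crop shows the two fingertips spread on the near (-y) side of the grip, straddling its axis and clear of it, with the tips above the flap's edge. I'll go down next.

```bash
python3 -m inch '[{"offset":[0,-2,-25],"rot":[0,0,0],"gripper":0.2},{"offset":[0,-2,-38],"rot":[0,0,0],"gripper":0.2},{"offset":[0,-2,-44],"rot":[0,0,0],"gripper":0.2},{"offset":[0,-2,-44],"rot":[0,0,0],"gripper":0.2}]'
python3 -c "
from h import *
s=telemetry.get_state();print(s['eef_pos'],s['force'])
a=snap('scene','s2')
cv2.imwrite('pics/c2.png',cv2.resize(a[90:240,300:440],None,fx=4,fy=4,interpolation=cv2.INTER_CUBIC))"
```

```text
time: 2.2
eef_pos: [0.5115, 0.043, 0.1151]
ee_rot: [-0.005, 0.681, 0.732, -0.004]
force: [0.2, -1.4, -0.1]
gripper_width: 0.399
[0.51153718 0.04295802 0.11505753] [ 0.23525718 -1.37986096 -0.05791764]
```

View pics/c2.png

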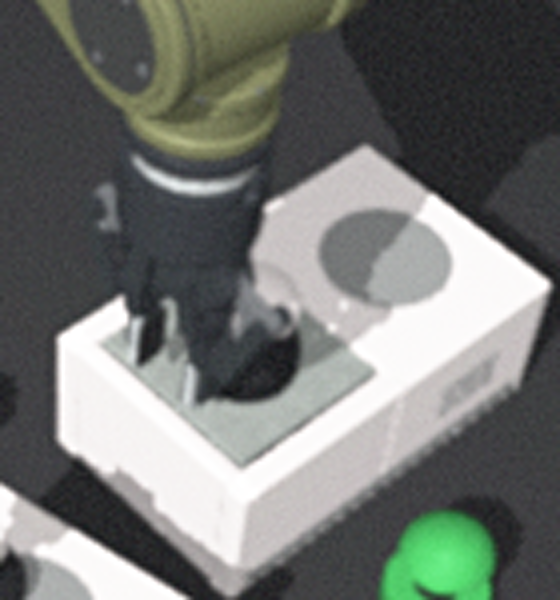

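```bash
python3 -m inch '[{"offset":[2,0,4],"rot":[0,0,0],"gripper":0.2},{"offset":[3,5,4],"rot":[0,0,0],"gripper":0.2},{"offset":[3,12,4],"rot":[0,0,0],"gripper":0.2},{"offset":[3,18,4],"rot":[0,0,0],"gripper":0.2},{"offset":[2,24,4],"rot":[0,0,0],"gripper":0.2},{"offset":[2,30,4],"rot":[0,0,0],"gripper":0.2},{"offset":[2,38,4],"rot":[0,0,0],"gripper":0.2},{"offset":[1,46,4],"rot":[0,0,0],"gripper":0.2}]'
python3 -c "
from h import *
a=snap('scene','s3')
cv2.imwrite('pics/c3.png',cv2.resize(a[90:240,300:440],None,fx=4,fy=4,interpolation=cv2.INTER_CUBIC))"
```

```text
time: 3.05
eef_pos: [0.5132, 0.0895, 0.1198]
ee_rot: [-0.004, 0.681, 0.732, -0.004]
force: [-0.1, -1.7, -1.3]
gripper_width: 0.402
```

View pics/c3.png

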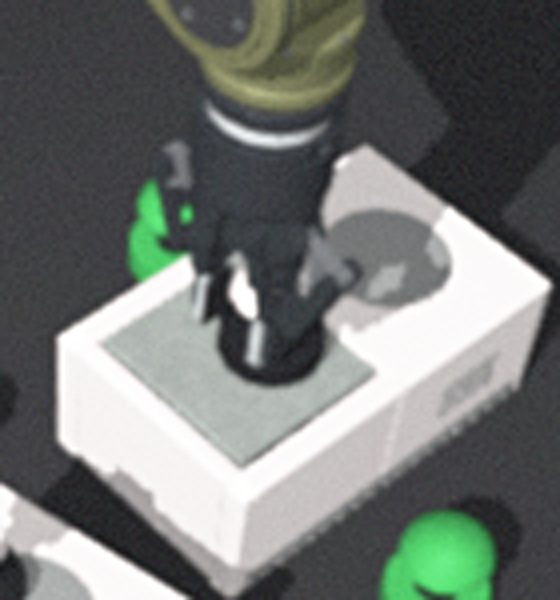

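```bash
python3 -c "
from h import *
th=np.linspace(0,6.28,90)
for c in ([.512,.105],[.512,.115],[.512,.120],[.512,.125],[.512,.13]):
  X=np.vstack([np.c_[c[0]+.032*np.cos(th),c[1]+.032*np.sin(th),0*th+z] for z in(.102,.122)])
  q=(proj('scene',X)-[300,90])*4; print(c,q.min(0).round(),q.max(0).round())
for x in(.013,-.013,.027):
  for z in (.109,.115,.122):
    print(x,z,(proj('scene',[.5132+.017+.007*0+ (x-.013),.0895-.011,z])-[300,90])*4,(proj('scene',[.5132+.017+(x-.013),.0895+.011,z])-[300,90])*4)
"
```

```text
[0.512, 0.105] [192. 296.] [306. 402.]
[0.512, 0.115] [205. 288.] [319. 394.]
[0.512, 0.12] [212. 285.] [325. 390.]
[0.512, 0.125] [218. 281.] [331. 386.]
[0.512, 0.13] [224. 277.] [337. 382.]
0.013 0.109 [[235.09995068 392.73654918]] [[263.57420527 374.66972699]]
0.013 0.115 [[236.02938224 385.93919386]] [[264.62460272 367.8466564 ]]
0.013 0.122 [[237.12395819 377.92995767]] [[265.86146974 359.80803242]]
-0.013 0.109 [[205.1040172  365.38259507]] [[233.52361093 347.71665071]]
-0.013 0.115 [[205.88510444 358.5344244 ]] [[234.42540654 340.84548091]]
-0.013 0.122 [[206.80486682 350.46646723]] [[235.48716131 332.75132149]]
0.027 0.109 [[251.50914854 407.7158315 ]] [[280.00935409 389.42787263]]
0.027 0.115 [[252.52117327 400.94803117]] [[281.14242552 382.63281819]]
0.027 0.122 [[253.71309885 392.97300161]] [[282.4767339  374.62659503]]
```

The grip has slid about 20 mm towards the deck, with its foot centre now at about (0.512, 0.124). It is still upright, cradled by the two tips at about 2 N. I'll carry on slightly lower.

```bash
python3 -m inch '[{"offset":[0,6,-3],"rot":[0,0,0],"gripper":0.2},{"offset":[-1,14,-3],"rot":[0,0,0],"gripper":0.2},{"offset":[-2,22,-3],"rot":[0,0,0],"gripper":0.2},{"offset":[-3,30,-3],"rot":[0,0,0],"gripper":0.2},{"offset":[-4,38,-3],"rot":[0,0,0],"gripper":0.2},{"offset":[-5,46,-3],"rot":[0,0,0],"gripper":0.2},{"offset":[-6,54,-3],"rot":[0,0,0],"gripper":0.2},{"offset":[-6,62,-3],"rot":[0,0,0],"gripper":0.2}]'
python3 -c "
from h import *
a=snap('scene','s4')
cv2.imwrite('pics/c4.png',cv2.resize(a[70:240,300:450],None,fx=3.5,fy=3.5,interpolation=cv2.INTER_CUBIC))"
```

```text
time: 3.9
eef_pos: [0.5066, 0.1533, 0.1166]
ee_rot: [-0.005, 0.681, 0.732, -0.004]
force: [-0.5, -1.0, 0.1]
gripper_width: 0.402
```

View pics/c4.png

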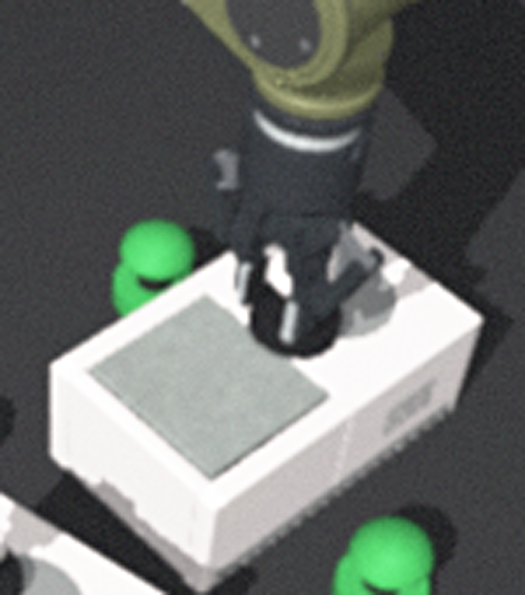

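The grip is standing at the deck's edge, with its foot clear of the flap. I'll push it 40 mm more, onto the disc, then back straight off.

```bash
python3 -m inch '[{"offset":[-1,8,0],"rot":[0,0,0],"gripper":0.2},{"offset":[-2,16,0],"rot":[0,0,0],"gripper":0.2},{"offset":[-3,24,0],"rot":[0,0,0],"gripper":0.2},{"offset":[-3,32,0],"rot":[0,0,0],"gripper":0.2},{"offset":[-4,37,0],"rot":[0,0,0],"gripper":0.2},{"offset":[-4,40,0],"rot":[0,0,0],"gripper":0.2},{"offset":[-4,30,0],"rot":[0,0,0],"gripper":0.2},{"offset":[-3,5,1],"rot":[0,0,0],"gripper":0.2}]'
python3 -m inch '[{"offset":[0,-12,2],"rot":[0,0,0],"gripper":0.2},{"offset":[-15,-30,40],"rot":[0,0,0],"gripper":1},{"offset":[-35,-45,70],"rot":[0,0,0],"gripper":1},{"offset":[-55,-55,80],"rot":[0,0,0],"gripper":1},{"offset":[-55,-55,80],"rot":[0,0,0],"gripper":1}]'
python3 -c "
from h import *
a=snap('scene','s5');b=snap('top','t5')
f=lambda im:cv2.resize(im,None,fx=2.6,fy=2.6,interpolation=cv2.INTER_CUBIC)
cv2.imwrite('pics/c5.png',np.hstack([f(a[80:240,300:450]),f(b[190:350,110:260])]))"
```

```text
time: 4.75
eef_pos: [0.5036, 0.1595, 0.1177]
ee_rot: [-0.005, 0.68, 0.733, -0.003]
force: [-0.4, -1.3, 0.6]
gripper_width: 0.4
time: 5.25
eef_pos: [0.4487, 0.1035, 0.2005]
ee_rot: [-0.004, 0.681, 0.733, -0.001]
force: [1.2, -0.1, -1.2]
gripper_width: -0.002
```

View pics/c5.png

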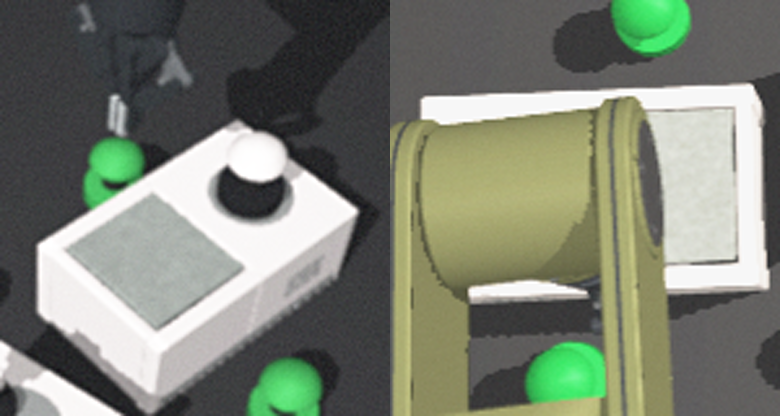

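The grip stands upright in the middle of the disc: in the left half of the crop, foot at (252,193) and disc ring all around it. The flap is empty and shut, and the fingers are clear. Next I'll press about 20 mm in from the free edge so the closed fingers miss the rim.

```bash
python3 -m inch '[{"offset":[11,-1,-20],"rot":[0,0,0],"gripper":1},{"offset":[11,-1,-50],"rot":[0,0,0],"gripper":1},{"offset":[11,-1,-70],"rot":[0,0,0],"gripper":1},{"offset":[11,-1,-80],"rot":[0,0,0],"gripper":1},{"offset":[11,-1,-82],"rot":[0,0,0],"gripper":1},{"offset":[11,-1,-84],"rot":[0,0,0],"gripper":1},{"offset":[11,-1,-84],"rot":[0,0,0],"gripper":1}]'
```

```text
time: 6.05
eef_pos: [0.4605, 0.1034, 0.1147]
ee_rot: [-0.004, 0.68, 0.733, -0.002]
force: [-0.0, -0.6, 0.2]
gripper_width: -0.001
```

```bash
python3 -m inch '[{"offset":[0,0,-1],"rot":[0,0,0],"gripper":1},{"offset":[0,0,-2],"rot":[0,0,0],"gripper":1},{"offset":[0,0,-3],"rot":[0,0,0],"gripper":1},{"offset":[0,0,-3],"rot":[0,0,0],"gripper":1}]'; python3 -m inch '[{"offset":[0,0,-1],"rot":[0,0,0],"gripper":1},{"offset":[0,0,-2],"rot":[0,0,0],"gripper":1},{"offset":[0,0,-2],"rot":[0,0,0],"gripper":1}]'
```

```text
time: 6.45
eef_pos: [0.4605, 0.1034, 0.1118]
ee_rot: [-0.004, 0.68, 0.733, -0.002]
force: [0.2, -0.5, 0.2]
gripper_width: 0.001
time: 6.75
eef_pos: [0.4603, 0.1033, 0.1095]
ee_rot: [-0.005, 0.68, 0.733, -0.002]
force: [0.2, 0.0, -0.7]
gripper_width: 0.002
```

No contact yet, so I'll keep going in small steps.

```bash
for i in 1 2; do python3 -m inch '[{"offset":[0,0,-1],"rot":[0,0,0],"gripper":1},{"offset":[0,0,-2],"rot":[0,0,0],"gripper":1},{"offset":[0,0,-2],"rot":[0,0,0],"gripper":1}]' | grep -v rot; done
```

```text
time: 7.05
eef_pos: [0.4601, 0.1033, 0.1073]
force: [1.1, -0.1, -0.2]
gripper_width: -0.0
time: 7.35
eef_pos: [0.46, 0.1033, 0.1051]
force: [-0.1, 0.1, -0.5]
gripper_width: 0.003
```

```bash
python3 -c "
from h import *
a=snap('scene','s6')
print(telemetry.get_state()['eef_pos'],(proj('scene',[[.46,.1033,.094],[.46,.1033,.102],[.4405,.102,.102]])-[300,90])*5)
cv2.imwrite('pics/c6.png',cv2.resize(a[90:210,300:420],None,fx=5,fy=5,interpolation=cv2.INTER_CUBIC))"
```

```text
[0.46005288 0.10330508 0.10514357] [[232.15221846 397.727504  ]
 [233.26146182 386.38510383]
 [204.61192908 363.80785764]]
```

View pics/c6.png

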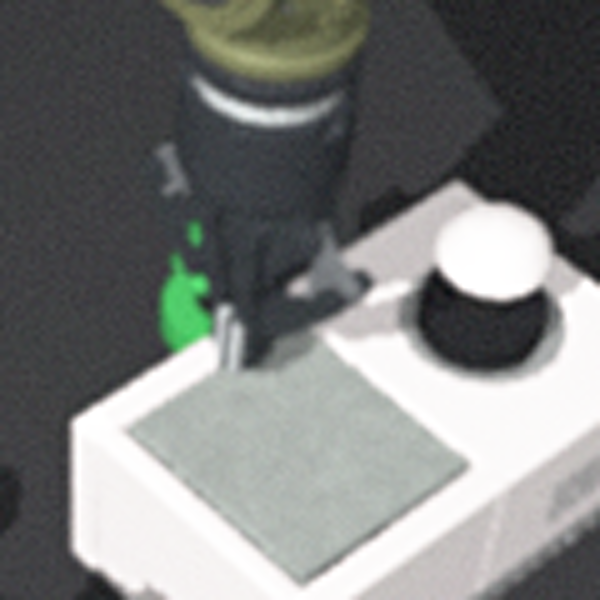

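```bash
python3 -c "
from h import *
px=np.array([[127,430],[303,582],[468,463]])/5+[300,90]
print('scene flap corners',plane('scene',px,.102).round(4))
print('seen tip at z .1/.11',plane('scene',np.array([[237,371],[237,371]])/5+[300,90],.105))
b=snap('top','t6');print(proj('top',[.46,.1033,.1]))
"
```

```text
scene flap corners [[0.4502 0.0458 0.102 ]
 [0.5683 0.0508 0.102 ]
 [0.5636 0.1586 0.102 ]]
seen tip at z .1/.11 [[0.45556597 0.10924419 0.105     ]
 [0.45556597 0.10924419 0.105     ]]
[[215.35304788 283.0856542 ]]
```

Scene-view flap corners put the free edge at about x=0.446, and the tip is still visibly above the flap. I'll shift +5 mm in x and keep feeling downward.

```bash
python3 -m inch '[{"offset":[5,0,0],"rot":[0,0,0],"gripper":1},{"offset":[5,0,-1],"rot":[0,0,0],"gripper":1},{"offset":[5,0,-2],"rot":[0,0,0],"gripper":1},{"offset":[5,0,-2],"rot":[0,0,0],"gripper":1}]'; python3 -m inch '[{"offset":[0,0,-1],"rot":[0,0,0],"gripper":1},{"offset":[0,0,-2],"rot":[0,0,0],"gripper":1},{"offset":[0,0,-2],"rot":[0,0,0],"gripper":1}]'|grep -v rot
```

```text
time: 7.85
eef_pos: [0.465, 0.1033, 0.1029]
ee_rot: [-0.005, 0.68, 0.733, -0.003]
force: [-0.7, 0.4, -0.1]
gripper_width: -0.003
time: 8.15
eef_pos: [0.4648, 0.1033, 0.1007]
force: [-0.1, -0.5, 0.2]
gripper_width: -0.003
```

```bash
for i in 1 2; do python3 -m inch '[{"offset":[0,0,-1],"rot":[0,0,0],"gripper":1},{"offset":[0,0,-2],"rot":[0,0,0],"gripper":1},{"offset":[0,0,-2],"rot":[0,0,0],"gripper":1}]' | grep -v rot; done
python3 -c "
from h import *
a=snap('scene','s7');print(telemetry.get_state()['joint_efforts'].round(2))
cv2.imwrite('pics/c7.png',cv2.resize(a[120:210,310:400],None,fx=6,fy=6,interpolation=cv2.INTER_CUBIC))"
```

```text
time: 8.45
eef_pos: [0.4646, 0.1033, 0.0985]
force: [0.5, -0.1, 0.1]
gripper_width: -0.001
time: 8.75
eef_pos: [0.4645, 0.1032, 0.0963]
force: [0.2, 0.2, 1.2]
gripper_width: -0.002
[ 0.000e+00 -2.643e+01 -3.366e+01  1.000e-02  3.000e-02 -0.000e+00]
```

View pics/c7.png

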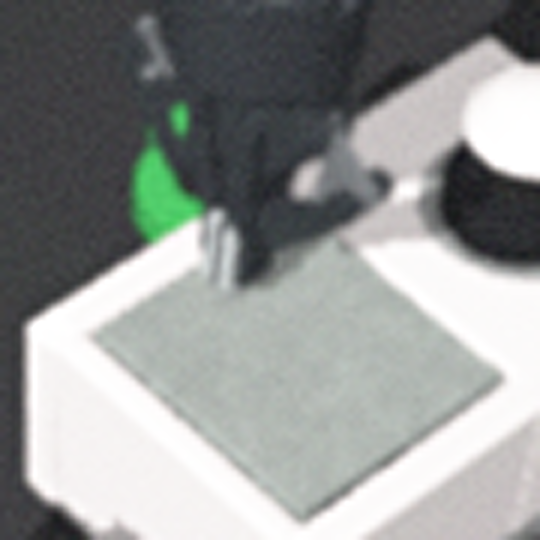

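The crop shows the tip at about (230,288), right at the flap with its shadow meeting it, and the z force is just starting. Picture 9 viewed. Pressing on.

```bash
python3 -c "
from h import *
print(plane('scene',[348.3,168],.102))"; for i in 1 2; do python3 -m inch '[{"offset":[0,0,-1],"rot":[0,0,0],"gripper":1},{"offset":[0,0,-2],"rot":[0,0,0],"gripper":1},{"offset":[0,0,-2],"rot":[0,0,0],"gripper":1}]' | grep -v rot; done
```

```text
[[0.46416316 0.1048831  0.102     ]]
time: 9.1
eef_pos: [0.4644, 0.1032, 0.0942]
force: [-0.6, -0.3, 0.6]
gripper_width: -0.004
time: 9.4
eef_pos: [0.4642, 0.1032, 0.092]
force: [0.0, -0.2, -0.2]
gripper_width: 0.001
```

```bash
for i in 1 2; do python3 -m inch '[{"offset":[0,0,-1],"rot":[0,0,0],"gripper":1},{"offset":[0,0,-2],"rot":[0,0,0],"gripper":1},{"offset":[0,0,-2],"rot":[0,0,0],"gripper":1}]' | grep -v rot; done
```

```text
time: 9.7
eef_pos: [0.4641, 0.1032, 0.0897]
force: [0.1, -0.1, -0.0]
gripper_width: -0.002
time: 10.0
eef_pos: [0.464, 0.1032, 0.0875]
force: [-0.5, 0.1, 0.1]
gripper_width: 0.001
```

```bash
python3 -c "
from h import *
a=snap('scene','s8');s=telemetry.get_state();print(s['joint_efforts'].round(2),s['joint_positions'],s['force'])
b=snap('top','t8')
f=lambda im,k:cv2.resize(im,None,fx=k,fy=k,interpolation=cv2.INTER_CUBIC)
cv2.imwrite('pics/c8.png',np.hstack([f(a[135:195,320:385],6),f(b[220:280,180:245],6)]))"
```

```text
[ 0.000e+00 -2.662e+01 -3.335e+01  1.000e-02  4.000e-02 -0.000e+00] [ 0.10338058 -0.14427358  2.14058292  0.00429179  1.15798487  0.02707393] [0.73613192 0.27099725 0.17869728]
```

View pics/c8.png

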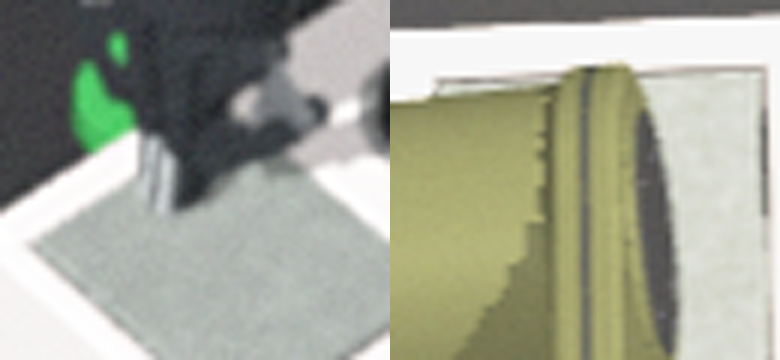

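```bash
python3 -c "
from h import *
for x,y in((.464,.1032),(.464,.092)):
  for z in(.0765,.09,.1,.105,.11): print(x,y,z,proj('scene',[x,y,z]).round(1))
for f,p in(('s6',[347.4,164.2]),('s7',[348.3,168]),('s8',[347.2,170.5])): print(f,plane('scene',p,.102).round(4),plane('scene',p,.11).round(4))
"
```

```text
0.464 0.1032 0.0765 [[347.  175.4]]
0.464 0.1032 0.09 [[347.4 171.7]]
0.464 0.1032 0.1 [[347.7 168.9]]
0.464 0.1032 0.105 [[347.8 167.4]]
0.464 0.1032 0.11 [[348. 166.]]
0.464 0.092 0.0765 [[343.5 177.6]]
0.464 0.092 0.09 [[343.8 173.8]]
0.464 0.092 0.1 [[344.1 171. ]]
0.464 0.092 0.105 [[344.2 169.6]]
0.464 0.092 0.11 [[344.4 168.1]]
s6 [[0.4536 0.1112 0.102 ]] [[0.4589 0.1059 0.11  ]]
s7 [[0.4642 0.1049 0.102 ]] [[0.4693 0.0996 0.11  ]]
s8 [[0.4686 0.0976 0.102 ]] [[0.4737 0.0924 0.11  ]]
```

```bash
for i in 1 2; do python3 -m inch '[{"offset":[0,0,-1],"rot":[0,0,0],"gripper":1},{"offset":[0,0,-2],"rot":[0,0,0],"gripper":1},{"offset":[0,0,-2],"rot":[0,0,0],"gripper":1}]' | grep -v rot; done
```

```text
time: 10.4
eef_pos: [0.4642, 0.1032, 0.0861]
force: [-0.9, -0.2, 2.7]
gripper_width: 0.003
time: 10.7
eef_pos: [0.4642, 0.1032, 0.0846]
force: [-3.3, -0.4, 4.7]
gripper_width: -0.002
```

Contact at last, at TCP z ≈ 0.087. I'll continue the press.

```bash
for i in 1 2; do python3 -m inch '[{"offset":[0,0,-1],"rot":[0,0,0],"gripper":1},{"offset":[0,0,-2],"rot":[0,0,0],"gripper":1},{"offset":[0,0,-2],"rot":[0,0,0],"gripper":1}]' | grep -v rot; done
```

```text
time: 11.0
eef_pos: [0.4643, 0.1032, 0.0835]
force: [-2.9, -0.2, 7.2]
gripper_width: -0.002
time: 11.3
eef_pos: [0.4643, 0.1032, 0.0823]
force: [-3.4, -0.0, 6.9]
gripper_width: -0.005
```

```bash
python3 -m inch '[{"offset":[0,0,-1],"rot":[0,0,0],"gripper":1},{"offset":[0,0,-2],"rot":[0,0,0],"gripper":1},{"offset":[0,0,-2],"rot":[0,0,0],"gripper":1}]' | grep -v rot; 
```

```text
time: 11.6
eef_pos: [0.4643, 0.1032, 0.0812]
force: [-3.9, -0.2, 7.5]
gripper_width: -0.0
```

```bash
python3 -m inch '[{"offset":[0,0,10],"rot":[0,0,0],"gripper":1},{"offset":[0,0,35],"rot":[0,0,0],"gripper":1},{"offset":[0,0,70],"rot":[0,0,0],"gripper":1},{"offset":[0,0,110],"rot":[0,0,0],"gripper":1},{"offset":[0,0,150],"rot":[0,0,0],"gripper":1},{"offset":[-40,0,160],"rot":[0,0,0],"gripper":1},{"offset":[-60,0,160],"rot":[0,0,0],"gripper":1},{"offset":[-60,0,160],"rot":[0,0,0],"gripper":1}]' | grep -v rot
python3 -c "
from h import *
a=snap('scene','s9');b=snap('top','t9')
f=lambda im,k:cv2.resize(im,None,fx=k,fy=k,interpolation=cv2.INTER_CUBIC)
cv2.imwrite('pics/c9.png',np.hstack([f(a[60:330,180:450],1.45),f(b[110:380,110:380],1.45)]))"
```

```text
time: 12.4
eef_pos: [0.4032, 0.1034, 0.2421]
force: [-0.5, 0.3, 0.3]
gripper_width: 0.001
```

View pics/c9.png

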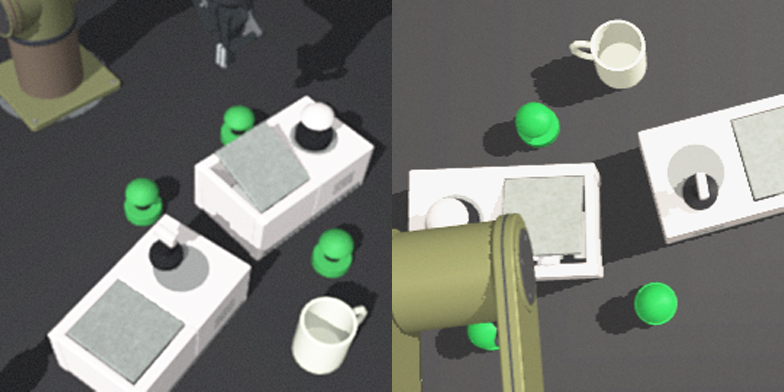

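The flap has sprung ajar. The grip stands on the disc, and cabinet_b is shut with its knob in place. I'll let it settle, run a quick change check against the first picture, and hand in.

```bash
python3 -m inch '[{"offset":[-10,0,0],"rot":[0,0,0],"gripper":1},{"offset":[-10,0,0],"rot":[0,0,0],"gripper":1},{"offset":[-10,0,0],"rot":[0,0,0],"gripper":1},{"offset":[-10,0,0],"rot":[0,0,0],"gripper":1},{"offset":[-10,0,0],"rot":[0,0,0],"gripper":1}]' | grep -v rot
python3 -c "
from h import *
a=snap('scene','s10');s0=cv2.imread('pics/s0.png');s9=cv2.imread('pics/s9.png')
d=lambda p,q,r:round(float((cv2.absdiff(p,q)[r[1]:r[3],r[0]:r[2]].max(2)>50).mean()),3)
for n,r in dict(cabB=(215,205,320,350),mug=(380,260,435,318),bottle=(140,312,188,362),greenL=(262,180,295,216),greenR=(392,215,427,252)).items(): print(n,d(a,s0,r))
print('flap/grip since s9',d(a,s9,(315,125,440,235)))
print(bot.finish_job())"
```

```text
time: 13.0
eef_pos: [0.3945, 0.1032, 0.2411]
force: [0.1, 0.3, -0.3]
gripper_width: 0.0
cabB 0.0
mug 0.0
bottle 0.0
greenL 0.0
greenR 0.0
flap/grip since s9 0.0
the job is handed in; nothing more can be done
None
```

The job is done and handed in at about 13 s. I pushed the grip low at its foot with two spread fingertips, off cabinet_a's flap and down the step onto the parking disc, where it still stands upright. I then pressed the flap about 20 mm in from its free edge with about 7 N, and it sprang ajar when the finger went up.

**Last checks:**
- The pictures show the flap ajar and the grip standing on the disc, with no change between the last two pictures.
- Cabinet_b with the pinch knob, the mug, the bottle and two of the green look-alikes show no change from the first picture. I did not compare the third green one, beside cabinet_a; it looks in place in the pictures.
- The robot is clear of everything.

**One disagreement:** the finger touched the flap at a TCP height of about 87 mm, where the given sizes predicted about 113 mm. I did not find the cause, and I fed down by force instead.

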